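Put the glassware back in its bench holders

ROBOT

A 6-joint arm with a two-finger parallel gripper is mounted at the origin on a cart in front of the work surface, level with it; the furniture and walls round the work are solid. World frame = base frame: x ahead of the robot, y to its left, z up, the work surface at z = 0. Lengths are in mm, angles in rad, forces in N, time in s.
With the tool pointing down it reaches from about 325 to 775 mm from the base axis. Payload 5.5 kg.
Tool frame: the origin (TCP) lies between the finger pads, 19 mm behind the fingertips; this is the grasp point; z points along the fingers, y is the direction in which the jaws open and shut (so a half turn about z gives the same grasp; the last joint's range is limited). The gripper opens to 88 mm and grips with 3 to 60 N. Pads are 20 mm wide; open, the fingers measure 115 mm over their backs; the gripper's body (75 mm by 178 mm) begins 61 mm behind the grasp point.
Start: joints at [-1.365, 0.091, 1.231, -0, 1.82, -0.057], TCP at [155.87, -579.414, 241.331] pointing down, gripper open.
Joint ranges: [-2.87, 2.87], [-0.86, 2.18], [0.17, 2.46], [-1.51, 4.65], [0.06, 2.69], [-2.65, 2.65]. Speed limits (rad/s): [2.57, 2.57, 3.01, 3.14, 3.14, 3.14].

INTERFACE

Orientations are given as a unit quaternion [w, x, y, z].
In Python, from bench import * gives the robot as it stands. The module is installed in compiled form; this text tells all that it offers. Calls block until the motion is done:
- goto(position, orientation): joint-space move of the TCP to a pose.
- move_linear(position, velocity=150, frame=None): straight line of the TCP; frame=None keeps the orientation; velocity is the mean speed in mm/s.
- goto_joints(angles): joint-space move.
- grip(opening, newtons=None): finger opening in mm; newtons is the grip in N (None keeps the last); returns when the fingers have stopped.
- sleep(seconds).
- solve_ik(position, orientation): joint angles nearest the present ones, or None.
- sense(): the state.
- capture(name): name is "scene" or "top" or "wrist"; returns (picture, depth): 400x640x3 uint8, red, green, blue; 400x640 float32, mm along the optical axis (not along the pixel's ray), 0 where there is no reading.
- camera_params(name): a dict with "fx", "fy", "cx", "cy" (pixels), "R" (3x3) and "t" (3): a world point X has camera coordinates R X + t. Camera axes: x right, y down, z forward; pixel columns grow to the right and rows downward; lengths in mm; the calibration is good to about 2 mm. A picture is of the moment at which its call begins: read the wrist's pose just before it. camera_params takes no time and is no camera call; for the wrist camera it gives the pose at the moment of the call.
A pose or a line that the arm cannot do raises IKError and nothing moves.
- hand_in(): hands the job in, once; it reports no verdict.
The state is a dict: "t": time; "joint_positions": joint angles; "qvel": joint speeds; "joint_torque": joint torques, N m; "tool_pos": TCP position; "eef_rot": TCP orientation; "ft_force": force on the tool from outside, world axes, zero at the start; "torque": the same for the moment, N m; "grip_width": finger opening in mm.
Only numpy, scipy, OpenCV 4.12 (cv2) and the standard library are available. Lean on these libraries where they do the work, as an engineer would, in place of code of your own. Each camera call takes 0.05 s, during which the arm holds its last target. There are 200 camera calls.

TASK

Tidy the bench: put the open vial, the dropper bottle, the blue-capped jar and the beaker each into the grey round holder whose well matches its base (smallest to smallest, up to the beaker in the largest). Keep them upright on the way and set them down rather than dropping them; at the end each stands upright and flat on the floor of its own holder, let go.

Things in the scene. Friction and masses are not known exactly. Their poses are not given: they have to be found in the camera images.
- vial: small open clear-glass vial, half full of off-white solid, no stopper; 25 mm across, 50 mm high, about 25 g. Origin: centre of its underside; z up. Stands upright and loose on the worktop at the start. Straight body up to about 38 mm: grip it across with the TCP about 40 mm above its underside, so that the fingertips (21 mm up) stay over the holder's rim
- dropper_bottle: small amber bottle with black ribbed cap and a label; 38 mm across, 85 mm high to the top of the cap, about 70 g. Origin: centre of its underside; z up. Stands upright and loose on the worktop at the start. Grip it across the body with the TCP about 45 mm above its underside (the cap, above 63 mm, has no solid surface in the simulation)
- jar: squat clear jar with wide blue screw cap and a label; 52 mm across, 60 mm high, about 110 g. Origin: centre of its underside; z up. Stands upright and loose on the worktop at the start. Grip it across the body with the TCP about 40 mm above its underside (the cap, above 46 mm, has no solid surface in the simulation)
- beaker: empty clear-glass beaker with spout; body 66 mm across, rim 71 mm, 88 mm high, about 46 g. Origin: centre of its underside; z up. Stands upright and loose on the worktop at the start. Grip it across the outside with the TCP about 58 mm above its underside, fingers opened to 88 mm
- stand_pole (a point): foot of the pole of the tall black retort stand at the back right; not part of the job and fixed, a hazard for the arm: swing round in front of it with the tool drawn in to about 0.4 m from the base axis. The four things and four holders all stand to its left, 0.1 m or more apart from centre to centre
- holder_tiny: Smallest of four grey plastic bench holders: a plain round cup 45 mm across and 16 mm high, screwed to the worktop, with a round well 35 mm across and 12 mm deep (floor 4 mm thick, wall 5 mm), flush steel screw head in the floor. It is the only well that fits the vial with about 5 mm to spare all round. Origin: centre of its underside, on the worktop; z up. It does not move
- holder_small: Second smallest of four grey plastic bench holders: a plain round cup 58 mm across and 16 mm high, screwed to the worktop, with a round well 48 mm across and 12 mm deep (floor 4 mm thick, wall 5 mm), flush steel screw head in the floor. It is the only well that fits the dropper bottle with about 5 mm to spare all round. Origin: centre of its underside, on the worktop; z up. It does not move
- holder_medium: Second largest of four grey plastic bench holders: a plain round cup 72 mm across and 16 mm high, screwed to the worktop, with a round well 62 mm across and 12 mm deep (floor 4 mm thick, wall 5 mm), flush steel screw head in the floor. It is the only well that fits the blue-capped jar with about 5 mm to spare all round. Origin: centre of its underside, on the worktop; z up. It does not move
- holder_large: Largest of four grey plastic bench holders: a plain round cup 86 mm across and 16 mm high, screwed to the worktop, with a round well 76 mm across and 12 mm deep (floor 4 mm thick, wall 5 mm), flush steel screw head in the floor. It is the only well that fits the beaker with about 5 mm to spare all round. Origin: centre of its underside, on the worktop; z up. It does not move
Things that resemble listed ones, but are neither listed nor needed, are in the scene too. Leave any green or purple look-alike of the beaker alone.

How it is judged (in metres and radians):
At the end, for the whole second after the job is handed in: Vial, dropper bottle, jar and beaker each stand in their own holder: centre within 8 mm of the holder's centre, underside within 3.5 mm of the well floor, upright within 0.15 rad, at rest and not touched by the fingers (horizontal distance between vial and holder_tiny below 0.008 m and z of vial in the frame of holder_tiny between 0.001 and 0.0075 m and angle between each of vial, dropper_bottle, jar, beaker's own z axis and vertical below 0.15 rad and linear speed of each of vial, dropper_bottle, jar, beaker below 0.02 m/s and contact force between each of vial, dropper_bottle, jar, beaker and the fingers below 0.1 N and horizontal distance between dropper_bottle and holder_small below 0.008 m and z of dropper_bottle in the frame of holder_small between 0.001 and 0.0075 m and horizontal distance between jar and holder_medium below 0.008 m and z of jar in the frame of holder_medium between 0.001 and 0.0075 m and horizontal distance between beaker and holder_large below 0.008 m and z of beaker in the frame of holder_large between 0.001 and 0.0075 m).
It fails at once if one of the four things is tipped by more than 40 degrees (angle between any of vial, dropper_bottle, jar, beaker's own z axis and vertical above 0.7 rad).
It fails at once if one of the four things is dropped into its holder (faster than 0.7 m/s, from some 3 cm up or more) ((horizontal distance between vial and holder_tiny below 0.02 m and z of vial in the frame of holder_tiny below 0.03 m and linear speed of vial above 0.7 m/s) or (horizontal distance between dropper_bottle and holder_small below 0.02 m and z of dropper_bottle in the frame of holder_small below 0.03 m and linear speed of dropper_bottle above 0.7 m/s) or (horizontal distance between jar and holder_medium below 0.02 m and z of jar in the frame of holder_medium below 0.03 m and linear speed of jar above 0.7 m/s) or (horizontal distance between beaker and holder_large below 0.02 m and z of beaker in the frame of holder_large below 0.03 m and linear speed of beaker above 0.7 m/s)).
It also fails if it takes over 104 s, if anything falls off the work surface, if the arm or the gripper's body presses on something with over 40 N, if the wrist force passes 120 N, or if a joint passes its speed limit or range.

## Working session

There is one attempt and no reset: what is moved stays moved. The work goes in short steps, each a Python script; the robot and the scene stay as the last script left them, time stands still between calls to the robot, and variables do not carry over. Pictures are saved under pics/ and viewed, about 12 in all and at most 16, crops included, and the job is handed in when it is done.

```bash
mkdir -p pics; ls
python3 - <<'E'
from bench import *
import cv2,numpy as np
print(sense())
for n in("top","scene"):
    p,d=capture(n); np.savez(f"{n}.npz",p=p,d=d,**camera_params(n)); cv2.imwrite(f"pics/{n}.png",p[:,:,::-1]); 
    c=camera_params(n); print(n,c, (-c['R'].T@c['t']))
E
```

```text
pics
{'t': 0.0, 'joint_positions': array([-1.36468756e+00,  9.18632984e-02,  1.23189355e+00, -1.53952948e-05,
        1.81980531e+00, -5.66815058e-02]), 'qvel': array([-1.12679772e-03,  3.85008224e-04, -1.66499243e-03,  2.88570843e-03,
       -3.77196162e-05, -1.08573816e-03]), 'joint_torque': array([-1.61995777e-03, -4.46455801e+01, -4.06441998e+01,  6.95600943e-02,
        2.94342090e-02, -1.27306866e-04]), 'tool_pos': array([ 155.81509576, -579.1382977 ,  240.19987021]), 'eef_rot': array([-9.81446075e-04,  9.91379838e-01,  1.31015445e-01, -8.09471176e-05]), 'ft_force': array([-0.07808468, -0.40049019,  0.48463991]), 'torque': array([ 0.06128326,  0.02468171, -0.01385581]), 'grip_width': 88.24007045856047}
top {'fx': 364.56674075903965, 'fy': 364.56674075903965, 'cx': 314.9800450393005, 'cy': 198.4943611941361, 'R': array([[ 0.01976805, -0.99935012,  0.03014235],
       [-0.99074981, -0.02362842, -0.13362829],
       [ 0.13425366, -0.02722196, -0.99057303]]), 't': array([6.27052197e-01, 5.02068746e+02, 9.25432801e+02])} [373.16937166  37.68183011 983.78045728]
scene {'fx': 411.1563982109528, 'fy': 411.1563982109528, 'cx': 319.2608940364821, 'cy': 201.16737061518367, 'R': array([[-0.83020475, -0.55727735,  0.01421354],
       [-0.31213658,  0.44357828, -0.84012443],
       [ 0.4618775 , -0.70191186, -0.54220744]]), 't': array([434.37987095, 177.23907855, 728.79574117])} [ 79.33267513 675.00103483 537.8872793 ]
```

View pics/top.png

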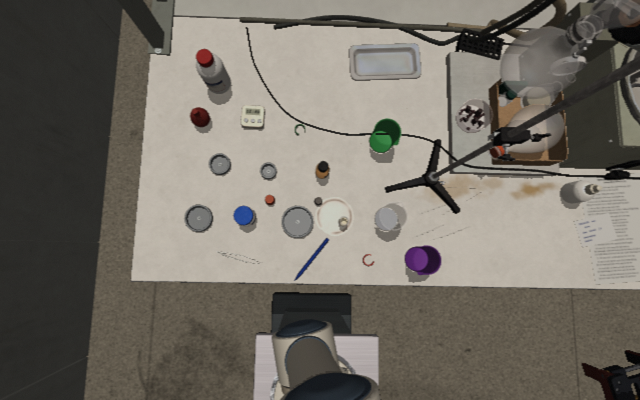

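View pics/scene.png

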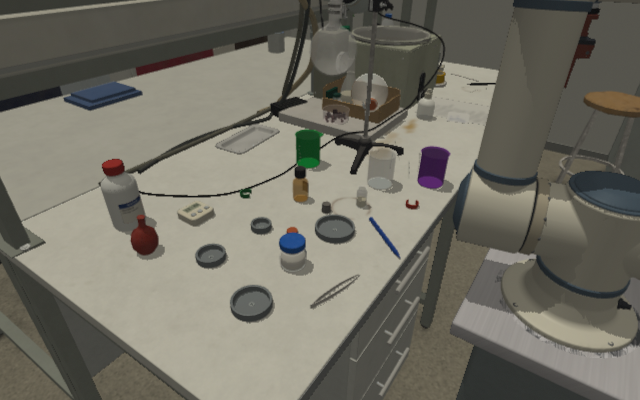

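Top view: holders at about tiny (269,171), small (220,164), medium (199,218) and large (298,222). Bottle at (322,171), jar (245,216), vial (343,224) beside a white disc, clear beaker (388,219). The green and purple beakers, near (385,135) and (423,260), stay put.

```bash
cat > h.py <<'E'
import numpy as np,cv2
def ray(c,u,v,z):
    R,t=c['R'],c['t']; o=-R.T@t
    d=R.T@np.array([(u-c['cx'])/c['fx'],(v-c['cy'])/c['fy'],1])
    return (o+d*(z-o[2])/d[2])[:2]
def cloud(c,d):
    v,u=np.indices(d.shape); P=np.stack([(u-c['cx'])/c['fx']*d,(v-c['cy'])/c['fy']*d,d],-1)
    return (P-c['t'])@c['R']   # R^T(P-t)
E
python3 - <<'E'
from h import *
c=np.load('top.npz'); X=cloud(c,c['d'])
for n,u,v,z in[('tiny',269,171,16),('small',220,164,16),('med',199,218,16),('large',298,222,16),('bottle',322,166,85),('jar',244,215,60),('vial',343,224,40),('beakertop',391,216,88),('green',388,130,88),('purple',418,258,88),('pole',431,179,0)]:
    p=ray(c,u,v,z); print(n,p.round(),np.hypot(*p).round(),'depth',X[v,u].round())
m=((X[...,2]>9)&(X[...,2]<22)&(c['d']>0)).astype(np.uint8)
n,l,s,ce=cv2.connectedComponentsWithStats(m)
for i in range(1,n):
    if 60<s[i,4]<3000 and s[i,0]>140 and s[i,0]<450: 
        q=X[l==i]; (cx,cy),r=cv2.minEnclosingCircle(q[:,:2].astype(np.float32)); print(s[i],ce[i].round(1),'circ',round(cx,1),round(cy,1),round(r*2,1))
im=c['p'][90:290,170:450]; cv2.imwrite('pics/crop.png',cv2.resize(im,None,fx=2.85,fy=2.85,interpolation=cv2.INTER_CUBIC)[:,:,::-1])
E
```

```text
tiny [576. 137.] 592.0 depth [579. 138.   4.]
small [592. 269.] 650.0 depth [595. 272.   3.]
med [445. 316.] 546.0 depth [446. 319.   5.]
large [440.  55.] 444.0 depth [441.  55.   5.]
bottle [578.  -3.] 578.0 depth [578.  -3.  87.]
jar [452. 191.] 491.0 depth [452. 191.  62.]
vial [436. -62.] 440.0 depth [435. -61.  52.]
beakertop [ 455. -176.] 488.0 depth [ 463. -197.    2.]
green [ 676. -170.] 697.0 depth [ 697. -185.   25.]
purple [ 354. -242.] 429.0 depth [ 352. -268.    4.]
pole [ 569. -310.] 648.0 depth [ 556. -287.   65.]
[ 239   15  252   37 1852] [365.3  24.9] circ 1027.1 -124.3 726.9
[151  30  13  24  63] [159.5  43. ] circ 938.9 457.0 66.2
[ 348   43   73   38 1055] [384.4  60.5] circ 903.8 -177.7 216.4
[445  55   4  62 112] [446.9  86.3] circ 837.3 -356.2 184.6
[240 105  24  24 473] [251.9 116.2] circ 728.8 189.3 78.0
[447 118   3  35  61] [448.3 135.5] circ 691.8 -355.2 99.9
[208 153  22  22 145] [218.6 163.1] circ 593.7 273.5 58.8
[259 162  17  17  98] [267.3 170.1] circ 578.8 141.5 44.7
[184 205  28  27 188] [197.  217.8] circ 446.2 320.9 72.1
[281 206  32  32 187] [296.6 221.3] circ 442.4 58.5 85.3
[295 238  33  41 106] [311.4 258. ] circ 347.0 19.3 132.2
[338 361  13  13  75] [343.3 368.3] circ 73.5 -71.4 40.9
[274 380  10  20 111] [277.6 391.5] circ 18.9 99.3 44.8
```

View pics/crop.png

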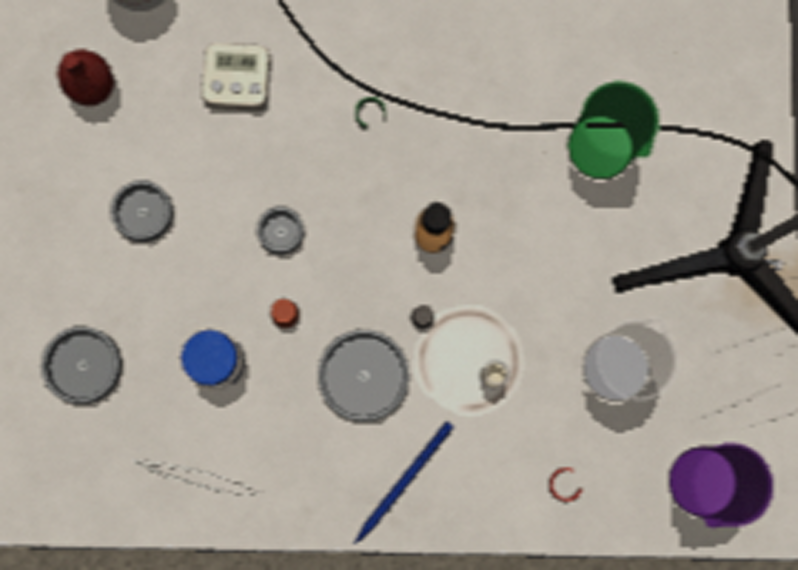

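```bash
cat >> h.py <<'E'
def down(th=0): return [0,np.cos(th/2),np.sin(th/2),0]
E
python3 - <<'E'
from bench import *
from h import *
s=sense()
goto([104,-386,300],s['eef_rot'])
goto([400,-60,330],down())
def shot(n):
    s=sense(); c=camera_params('wrist'); p,d=capture('wrist'); np.savez(n+'.npz',p=p,d=d,**c); cv2.imwrite(f'pics/{n}.png',p[:,:,::-1]); print(s['t'],s['tool_pos'].round(1),(-c['R'].T@c['t']).round(),c['R'].round(2).tolist(),c['fx'])
shot('w1')
goto([440,190,330],down()); shot('w2')
a=cv2.imread('pics/w1.png');b=cv2.imread('pics/w2.png'); cv2.imwrite('pics/w12.png',cv2.resize(np.vstack([a,b]),None,fx=.74,fy=.74))
E
```

```text
2.5667 [400.2 -60.6 329.6] [484. -61. 472.] [[-0.0, -1.0, 0.0], [-0.95, 0.0, 0.3], [-0.3, -0.0, -0.95]] 299.8904702259238
3.6083 [440.2 189.  330.1] [524. 189. 473.] [[-0.0, -1.0, 0.0], [-0.95, 0.0, 0.3], [-0.3, -0.0, -0.95]] 299.8904702259238
```

View pics/w12.png

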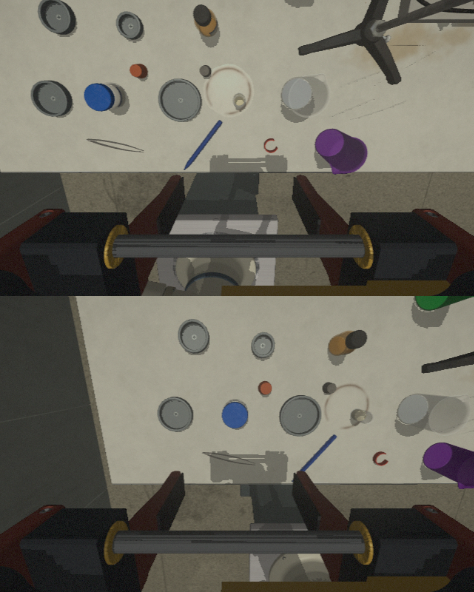

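The first wrist view shows the large holder at (180,100), vial (240,102), beaker (300,95) and jar (99,96). The second shows all four holders clearly. Next I measure from the depth clouds.

Run:
```python
from h import *
for n in('top','w1','w2'):
    c=np.load(n+'.npz'); X=cloud(c,c['d']); print(n,'table z',np.median(X[...,2][(abs(X[...,2])<15)&(c['d']>0)]))
    Z=X[...,2]; ok=(X[...,0]>300)&(X[...,0]<640)&(X[...,1]>-230)&(X[...,1]<380)&(c['d']>0)
    for lo,hi in((12,20),(22,110)):
        m=(ok&(Z>lo)&(Z<hi)).astype(np.uint8); m=cv2.morphologyEx(m,cv2.MORPH_CLOSE,np.ones((3,3)))*1
        k,l,s,ce=cv2.connectedComponentsWithStats(m)
        for i in range(1,k):
            if s[i,4]<25: continue
            q=X[(l==i)&(Z>lo)&(Z<hi)&ok]; 
            if hi>50: q=q[q[:,2]>q[:,2].max()-8]
            (cx,cy),r=cv2.minEnclosingCircle(q[:,:2].astype(np.float32)); 
            print(lo,s[i,4],ce[i].round(),'circ %.1f %.1f d%.1f zmax%.1f'%(cx,cy,2*r,q[:,2].max()))
c=np.load('w1.npz');im=c['p'][40:180,200:480];cv2.imwrite('pics/w1c.png',cv2.resize(im,None,fx=2.8,fy=2.8,interpolation=cv2.INTER_CUBIC)[:,:,::-1])
```

```text
top table z 1.3503071438028473
12 128 [218. 163.] circ 593.7 273.5 d58.8 zmax19.8
12 90 [267. 170.] circ 578.8 141.5 d44.7 zmax20.0
12 170 [197. 218.] circ 446.6 320.9 d72.0 zmax20.0
12 180 [297. 221.] circ 442.4 58.5 d85.3 zmax19.9
22 61 [385. 147.] circ 638.7 -173.7 d33.8 zmax90.5
22 195 [322. 169.] circ 579.5 -4.2 d26.3 zmax89.3
22 117 [397. 186.] circ 547.5 -213.2 d34.9 zmax37.9
22 62 [268. 199.] circ 499.4 134.5 d23.9 zmax31.5
22 34 [317. 200.] circ 499.5 4.5 d18.7 zmax27.1
22 439 [393. 216.] circ 458.3 -182.8 d76.0 zmax94.5
22 358 [244. 216.] circ 452.0 195.2 d49.1 zmax66.3
22 81 [343. 221.] circ 445.0 -62.3 d21.4 zmax53.9
22 60 [410. 259.] circ 351.1 -228.9 d24.1 zmax91.8
w1 table z -0.5716302963670862
12 581 [73. 22.] circ 594.4 273.5 d59.4 zmax18.1
12 415 [172.  33.] circ 579.6 142.0 d45.6 zmax17.7
12 70 [408.  68.] circ 536.6 -184.3 d19.3 zmax19.9
12 55 [192.  96.] circ 500.1 131.3 d23.5 zmax19.8
12 36 [280.  96.] circ 499.9 2.4 d18.2 zmax20.0
12 604 [241. 134.] circ 443.4 59.4 d85.9 zmax17.4
12 36 [383. 122.] circ 463.0 -156.2 d44.1 zmax19.9
12 85 [418. 130.] circ 455.5 -1
[... 979 characters left out ...]
161.] circ 443.4 59.8 d86.1 zmax17.8
12 460 [235. 159.] circ 447.2 321.9 d72.2 zmax17.4
12 51 [584. 157.] circ 450.6 -209.2 d25.0 zmax20.0
12 49 [479. 159.] circ 446.4 -59.1 d24.1 zmax19.8
12 65 [578. 218.] circ 351.3 -229.6 d23.9 zmax19.6
22 167 [613.   7.] circ 637.5 -161.3 d5.7 zmax89.1
22 1199 [470.  62.] circ 579.7 -3.1 d26.9 zmax86.8
22 519 [607.  92.] circ 549.0 -216.1 d32.2 zmax37.5
22 211 [358. 125.] circ 500.5 135.6 d23.1 zmax27.5
22 60 [448. 123.] circ 501.9 5.6 d16.3 zmax23.4
22 3989 [592. 158.] circ 459.4 -181.4 d77.3 zmax90.3
22 1099 [317. 159.] circ 453.0 196.2 d49.9 zmax61.7
22 387 [492. 163.] circ 445.4 -61.4 d23.0 zmax51.3
22 696 [602. 228.] circ 351.0 -229.2 d33.1 zmax88.8
```

View pics/w1c.png

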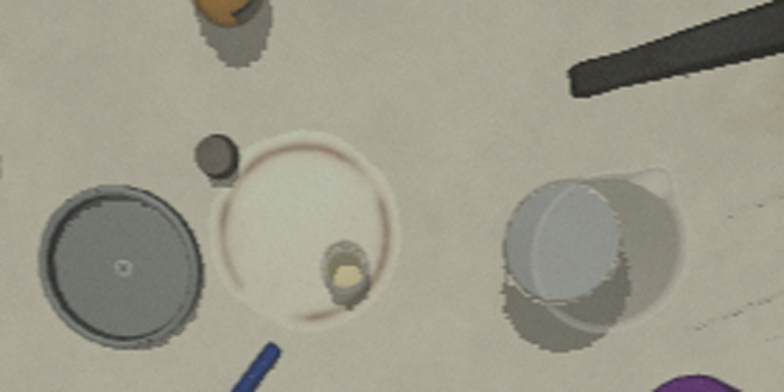

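```bash
cat >> h.py <<'E'
def pick_place(b,src,dst,h,op,force):
    """grasp at src, h above underside; put down at dst, 4 mm floor"""
    q=down(); up=h+110
    b.goto([*src,up],q); b.grip(op); b.move_linear([*src,h],150)
    b.grip(0,force); s=b.sense(); print('gripped',round(s['grip_width'],1),s['tool_pos'].round(1),round(s['t'],1))
    b.move_linear([*src,up],150); print('lifted',round(b.sense()['grip_width'],1))
    b.move_linear([*dst,up],200); b.move_linear([*dst,h+24],120); b.sleep(.2); b.move_linear([*dst,h+4.7],40)
    s=b.sense(); print('down',s['tool_pos'].round(1),s['ft_force'].round(1),round(s['grip_width'],1))
    b.grip(op); b.move_linear([*dst,up],150); print('t',round(b.sense()['t'],1))
E
python3 - <<'E'
from h import *
from scipy.optimize import least_squares
import bench
P=[]
for n in('w1','w2'):
    c=np.load(n+'.npz'); X=cloud(c,c['d'])[c['d']>0]
    m=(X[:,2]>30)&(X[:,2]<78)&(np.hypot(X[:,0]-457,X[:,1]+180)<45); P.append(X[m]-[0,0,0])
P=np.vstack(P); f=lambda p:np.hypot(P[:,0]-p[0],P[:,1]-p[1])-p[2]
r=least_squares(f,[457,-180,33],loss='soft_l1'); print(r.x,len(P),np.median(abs(f(r.x))))
if abs(r.x[2]-33)<2 and np.hypot(r.x[0]-457,r.x[1]+180)<4:
    pick_place(bench,r.x[:2],[443.4,59.6],58,88,8)
E
```

```text
[ 456.64873982 -179.21765494   32.25763325] 3630 0.3417051308145691
gripped 69.0 [ 457.1 -179.5   58.9] 6.7
lifted 69.0
down [443.2  59.6  62.3] [0.2 0.  0. ] 69.2
t 12.0
```

Run:
```python
from h import *
import bench
pick_place(bench,[445.4,-61.5],[579.7,142.2],40,50,8)
pick_place(bench,[579.7,-3.3],[594.6,273.7],45,65,15)
pick_place(bench,[453,196],[447.2,321.6],40,80,20)
bench.goto([440,190,330],down())
c=camera_params=bench.camera_params('wrist'); p,d=bench.capture('wrist'); np.savez('w3.npz',p=p,d=d,**c); cv2.imwrite('pics/w3.png',cv2.resize(p[:260,150:550],None,fx=2,fy=2)[:,:,::-1])
X=cloud(c,d); Z=X[...,2]
for n,x,y,h in(('vial',579.7,142.2,50),('bottle',594.6,273.7,85),('jar',447.2,321.6,60),('beaker',443.4,59.6,88)):
    m=(np.hypot(X[...,0]-x,X[...,1]-y)<50)&(Z>max(24,h-8))&(Z<h+15)&(d>0); q=X[m]
    if len(q): (a,b),r=cv2.minEnclosingCircle(q[:,:2].astype(np.float32)); print(n,'off %.1f %.1f d%.1f top %.1f'%(a-x,b-y,2*r,np.percentile(q[:,2],95)))
print(bench.sense()['t'])
```

```text
gripped 24.6 [445.7 -61.6  40.5] 14.7
lifted 24.7
down [579.5 142.2  44.2] [-0.1 -0.3 -0.3] 24.7
t 20.1
gripped 37.0 [580.   -3.4  45.5] 22.6
lifted 36.7
down [594.4 273.6  49.3] [-0.4  0.3 -0.6] 36.8
t 28.2
gripped 49.1 [453.2 196.1  40.4] 30.9
lifted 49.0
down [447.1 321.5  44.2] [ 0.1  0.9 -0.3] 49.3
t 35.7
vial off -0.6 0.6 d24.9 top 54.6
bottle off -0.3 -0.1 d26.6 top 89.5
jar off 0.1 0.2 d50.6 top 64.3
beaker off 1.5 -2.0 d76.8 top 92.6
36.6833
```

View pics/w3.png

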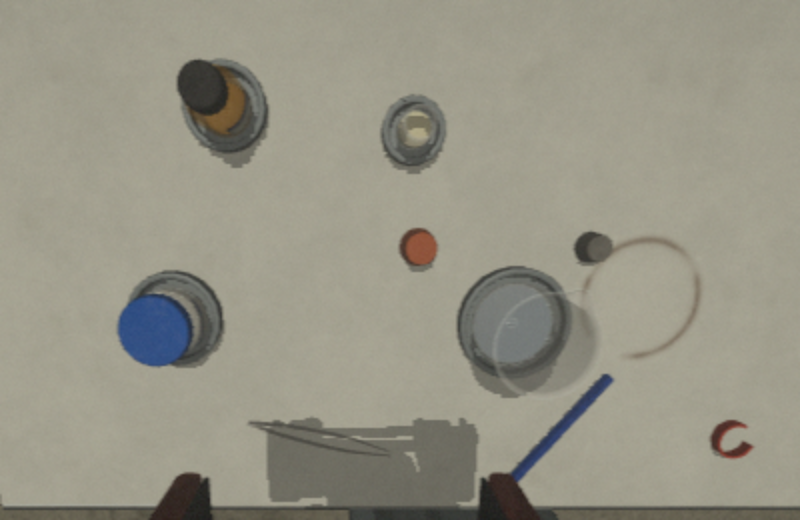

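All four stand in their holders: bottle at (225,105), vial (413,130), jar (175,318), beaker (512,322). The measured tops are 4.3–4.6 mm above each object's height, matching the 4 mm well floor. Offsets are under 1 mm; the beaker reads 2.5 mm because its spout biases the rim circle.

```bash
python3 -c "
from bench import *
sleep(.3); print(sense()['t']); hand_in()"
```

```text
36.9833
the job is handed in; nothing more can be done
```

I put the beaker, vial, dropper bottle and jar into their matching holders, one pick and place each, and handed the job in at 37.0 s. The hand-in gives no verdict, so what follows is from my own checks.

- **Last wrist picture:** all four stood in their own wells with the gripper well clear. Their tops read about 4.3–4.6 mm above their own heights, which fits resting on the 4 mm well floor.
- **Position:** the vial, bottle and jar were within 1 mm of their holder centres.
- **Beaker:** its rim circle read 2.5 mm off centre. The same spout bias showed before the pick, so I take the true error to be smaller; either way it is inside the 8 mm limit.
- **One reading that disagreed:** the fingers closed to 69 mm on the beaker, though its body is listed as 66 mm across. The other three closed within 3 mm under their listed widths. The beaker did not slip, so I left it.

I did not measure tilt or speed separately; uprightness is judged from that picture and the small top offsets. I left the green and purple beakers alone, with no further check on them.

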